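# Lever open the flush-lidded keepsake chest

## Robot

A 6-joint arm with a two-finger parallel gripper is mounted at the origin on the work surface. World frame = base frame: x ahead of the robot, y to its left, z up, the work surface at z = 0. Lengths are in mm, angles in degrees, forces in N, time in s.
With the tool pointing down it reaches from about 350 to 850 mm from the base axis. Payload 8.1 kg.
Tool frame: the origin (TCP) lies on the centre line of the jaws, within the pads' length; the fingertips stand 19 mm ahead of it and the grasp point (between the pads) is the TCP (r.tip_reach is the z of the fingertips in the tool frame, in mm); z points along the fingers, y is the line along which they close (so a half turn about z gives the same grasp; the last joint's range is limited). The gripper opens to 85 mm and grips with 20 to 120 N. Pads are 22 mm wide; open, the fingers measure 114 mm over their backs; the gripper's body (76 mm by 85 mm) begins 54 mm behind the grasp point. The pads swing forward as they close: fully open they stand 13 mm farther back than shut.
Start: joints at [-69.408, 7.471, 85.268, -0, 87.261, -4.893], TCP at [258.186, -541.614, 250.292] pointing down, gripper open.
Joint ranges: [-169.43, 169.43], [-51.17, 129.36], [1.28, 143.12], [-76.62, 256.62], [0, 156.53], [-152.29, 152.29]. Speed limits (degrees/s): [136.94, 136.94, 159.86, 180, 180, 180].

## Interface

Orientations are given as [roll, pitch, yaw] about the fixed x, y, z axes, in that order (R = Rz(yaw) Ry(pitch) Rx(roll)).
In Python, from bench import r gives the robot as it stands. The module is installed in compiled form; this text tells all that it offers.
- The arm moves only by the shell command python3 -m handwheel 'ROWS' [FORCE]. ROWS is JSON, a list of rows, each a list of 7 numbers: the shift along the tool's x, y, z in m, then the turn, a rotation vector about the tool's x, y, z in degrees, then the finger opening in m, from 0 to 0.0854. In form: [[tx, ty, tz, ax, ay, az, claw], ...]. A call has 1 to 8 rows; each row shifts and turns the commanded pose from where the row before left it, along the tool's axes as they then stand; what a row does not reach is not made up. A row lasts 1/12 s, in which the tool goes at most 41.7 mm and 7.16 degrees, less where a joint would pass 70% of its speed; a pose out of reach is approached as far as the arm can. A call with a gripper value outside its range is refused whole. The fingers move at their own pace and stop on an object; FORCE is the grip in N (left out, the last holds). Time passes only in rows, so rows that do not move let the fingers close. It gives the time, the measured TCP pose, the force, the opening and the grip force at its end, in the units of the state.
- r.sense(): the state, without advancing time (a new reading comes with each control period).
- r.snapshot(name): name is "scene" or "top" or "wrist"; returns (picture, depth): 384x512x3 uint8, blue, green, red; 384x512 float32, mm along the optical axis (not along the pixel's ray), 0 where there is no reading.
- r.calibration(name): a dict with "vfov" (degrees; the focal length in pixels is half the picture's height over the tangent of half this angle, whatever the lens; pixels are square), "cx", "cy" (the principal point, pixels), "rvec" (rotation vector, rad) and "tvec" (3), from world to camera coordinates, as OpenCV has them; the wrist camera has in their place "tool_from_camera" (4x4, takes a point from camera to tool coordinates, whose origin is the TCP and whose axes are the flange's). Camera axes: x right, y down, z forward; pixel columns grow to the right and rows downward; lengths in mm; the calibration is good to about 2 mm. A picture is of the moment at which its call begins: read the wrist's pose just before it. calibration takes no time and is no camera call.
- r.hand_in(): hands the job in; it is judged then, once.
The state is a dict: "time": time; "joint_pos": joint angles; "qd": joint speeds; "joint_efforts": joint torques, N m; "tool_pos": TCP position; "tcp_rot": TCP orientation; "ft_force": force on the tool from outside, world axes, zero at the start; "wrist_torque": the same for the moment, N m; "finger_gap": finger opening in mm; "grip_force": force on a finger pad.
Only numpy, scipy, OpenCV 4.12 (cv2) and the standard library are available. Lean on these libraries where they do the work, as an engineer would, in place of code of your own. Each camera call takes 0.05 s, during which the arm holds its last target. There are 200 camera calls.

## Task

Open the wooden keepsake chest, whose flush lid has no handle: first take the jar off the lid and stand it upright on the shelf, then pull the orange-handled opener out of the clear caddy. Put its blade down through the notch at the lid's front, lever the lid up with it (no fingers on the lid until it is well up), swing the lid right back to its stop, and stand the opener back in the caddy, blade down. Do not tip the jar over, leave the spray bottle and the polish tin in their places, and the shoe horn and the rule in the caddy.

Things in the scene. Friction and masses are not known exactly. Their poses are not given: they have to be found in the camera images.
- chest: Wooden chest, fixed, 170 deep (x) x 210 wide (y) x 95 high, walls 10 thick, empty under the lid's front half. Origin: centre of its underside; x points from front to hinged rear, z up. A pale lid, 10 thick, is inset between the walls, its top flush with the rim (z = 95). A notch 40 wide in the middle of the lid's front edge leaves a gap between front wall (x = -75) and lid (x = -66); elsewhere 2.
- lid (a joint): Angle of the lid about the chest's rear hinge, rad: 0 shut and flush, grows as the front edge rises, stop at 1.75 (100 degrees, leaning a little back). Stiff torque hinges: the lid stays at any angle, lifting it at the notch takes about 5 to 7 N.
- lid_edge (a point): On the lid, middle of the notch's edge, at the lid's underside: 141 before and 10 below the hinge axis when shut; moves with the lid. The blade goes down through the 9 mm wide gap before it and hooks under this edge when the handle is leaned back over the front rim as pivot.
- lid_hinge (a point): Middle of the hinge axis, at chest x = 75, z = 95; the axis lies along the chest's y.
- pry_rim (a point): Middle of the front wall's inner top edge, in front of the notch: chest x = -75, y = 0, z = 95.
- caddy: Clear plastic caddy, fixed, 72 (x) x 136 (y) x 95 high, walls and floor 4 thick, open top. Origin: centre of its underside, z up. Three compartments side by side, centres at y = -44, 0, 44, each 64 (x) by 40 (y) inside. One flat thing stands in each, foot in the far (+x) bottom corner, leaning on the near (-x) rim; which is where changes.
- opener: Stiff flat opener, 190 long, about 120 g: steel blade 3 thick, 20 wide, 90 long, then orange handle 20 thick, 26 wide, 100 long. Origin: middle of the blade's end; z along it to the handle, x across its thickness, y across its width. Starts leaning about 30 degrees to the caddy's -x side, the handle crossing the rim at z = 110.
- opener_tip (a point): Middle of the end of the opener's blade (the opener's origin).
- shoehorn: Blue plastic shoe horn, 175 long, 4 thick, 32 wide below and 22 above, leaning about 34 degrees in a caddy compartment; not to be taken. Origin: middle of its foot, z along it upwards.
- rule: Brown wooden rule, 170 long, 5 thick, 28 wide, brass end, leaning about 34 degrees in a caddy compartment; not to be taken. Origin: middle of its foot, z along it upwards.
- spray: White spray bottle with a green band, grey head, 58 across, 178 high, loose, standing beside the chest. Origin: centre of its underside.
- jar: Amber glass jar with a red cap, round, straight, 60 across, 85 high, about 250 g, loose, standing on the shut lid at first (underside at 95 above the surface). Origin: centre of its underside, z up. To be stood on any free spot of the work surface (the shelf).
- carton: Cardboard carton, fixed, 120 (its x) x 140 (its y) x 100 high, standing on the other side from the caddy. Origin: centre of its underside.
- tin: Low round polish tin, red top, 76 across, 27 high, loose, standing beside the chest. Origin: centre of its underside.
Things that resemble listed ones, but are neither listed nor needed, are in the scene too. There is more than one size of the tin; the one meant has the size given above.

How it is judged (in metres and radians):
On the way, in this order (a step that is already met when the one before it is completed fails the run):
1. the jar is taken off the lid and stands on the work surface, let go (height (world z) of jar below 0.012 m and angle between jar's own z axis and vertical below 0.15 rad and linear speed of jar below 0.03 m/s and contact force between the fingers and jar below 0.2 N), for 0.2 s.
2. the opener is drawn clear of the caddy (z of opener_tip in the frame of caddy above 0.1 m), for 0.1 s.
3. the lid is levered up with the opener's blade (value of joint lid above 0.12 rad and contact force between opener and lid above 0.3 N), for 0.05 s.
4. the lid is swung right back to its stop (value of joint lid above 1.6 rad), for 0.2 s.
At the end, for the whole second after the job is handed in: Lid past 1.6 rad (of 1.75); opener at rest in the caddy, blade down, tip under 20 mm high, within 0.8 rad of upright; jar at rest, upright on the work surface; shoe horn and rule still in the caddy; spray bottle and tin upright, within 25 mm of their places (value of joint lid above 1.6 rad and x of opener_tip in the frame of caddy between -0.034 and 0.034 m and y of opener_tip in the frame of caddy between -0.066 and 0.066 m and z of opener_tip in the frame of caddy below 0.02 m and angle between opener's own z axis and vertical below 0.8 rad and linear speed of each of opener, jar below 0.03 m/s and height (world z) of jar below 0.012 m and angle between each of jar, spray, tin's own z axis and vertical below 0.15 rad and z of each of shoehorn, rule in the frame of caddy below 0.03 m and distance of each of spray, tin from where it was at the start of the episode below 0.025 m); the robot touches nothing.
It fails at once if fingers or arm on the lid before it is well up (0.35 rad) (value of joint lid below 0.35 rad and contact force between any of the fingers, the arm and lid above 0.5 N).
It fails at once if the spray bottle or the polish tin knocked over or shifted by more than 30 mm (distance of any of spray, tin from where it was at the start of the episode above 0.03 m or angle between spray's own z axis and vertical above 0.5 rad).
It fails at once if the shoe horn or the rule pulled out of the caddy (z of any of shoehorn, rule in the frame of caddy above 0.06 m).
It fails at once if the jar tipped over (angle between jar's own z axis and vertical above 0.7 rad).
It also fails if it takes over 70 s, if anything falls off the work surface, if the arm or the gripper's body presses on something with over 40 N, if the wrist force passes 120 N, or if a joint passes its speed limit or range.

## Working session

There is one attempt and no reset: what is moved stays moved. The work goes in short steps, Python scripts to look and compute and a shell command to move; the robot and the scene stay as the last step left them, time stands still between calls to the robot, and variables do not carry over. Pictures are saved under pics/ and viewed, at most 10 in all, crops included, and the job is handed in when it is done.

```bash
mkdir -p pics
cat > h.py <<'E'
import numpy as np, cv2
from bench import r
from scipy.spatial.transform import Rotation as R
def snap(n):
    s=r.sense(); p,d=r.snapshot(n); np.savez(f'{n}.npz',p=p,d=d,tp=s['tool_pos'],tr=s['tcp_rot']); return p,d
def pts(n,uv=None):
    z=np.load(f'{n}.npz'); d=z['d']; c=r.calibration(n)
    f=192/np.tan(np.radians(c['vfov']/2))
    v,u=np.mgrid[0:384,0:512]
    P=np.stack([(u-c['cx'])*d/f,(v-c['cy'])*d/f,d],-1)
    if n=='wrist':
        T=np.array(c['tool_from_camera']); P=P@T[:3,:3].T+T[:3,3]
        P=P@R.from_euler('xyz',z['tr'],degrees=True).as_matrix().T+z['tp']
    else:
        M=cv2.Rodrigues(np.array(c['rvec'],float))[0]; P=(P-np.array(c['tvec']).ravel())@M
    P[d==0]=np.nan
    return P
E
python3 - <<'E'
from h import *
a,_=snap('scene');b,_=snap('top')
cv2.imwrite('pics/s.png',cv2.resize(a,(800,600)));cv2.imwrite('pics/t.png',cv2.resize(b,(800,600)))
print(r.sense())
for n in('scene','top'):print(r.calibration(n))
E
```

```text
{'time': 0.1, 'joint_pos': array([-6.94084065e+01,  7.51043344e+00,  8.53248399e+01,  1.48725694e-03,
        8.72601850e+01, -4.89366914e+00]), 'qd': array([-0.03065443, -0.140133  , -0.15580622, -0.02310238, -0.03816965,
        0.06070785]), 'joint_efforts': array([ 1.60514286e-03, -5.70952964e+01, -5.01937830e+01, -1.74062402e-04,
        8.21633177e-03, -1.49679986e-04]), 'tool_pos': array([ 258.02548577, -541.16928593,  249.33566215]), 'tcp_rot': array([-1.79905016e+02, -9.62326567e-03,  2.54851824e+01]), 'ft_force': array([-0.400705  , -0.56178347,  0.06117732]), 'wrist_torque': array([-0.0241667 ,  0.01773332, -0.03362708]), 'grip_force': 0.0, 'finger_gap': 85.32858848451667}
{'vfov': 48.69188149197817, 'cx': 251.50013662597712, 'cy': 195.5775939583379, 'rvec': array([ 1.99410483,  1.66493209, -0.55770477]), 'tvec': array([-139.00882645, -434.16486831, 1479.10698085])}
{'vfov': 57.4177762956654, 'cx': 260.3230176194482, 'cy': 187.7913270119548, 'rvec': array([ 2.11382453, -2.17831996,  0.12433183]), 'tvec': array([  49.1603673 ,  635.52863028, 1139.22521296])}
```

View pics/s.png

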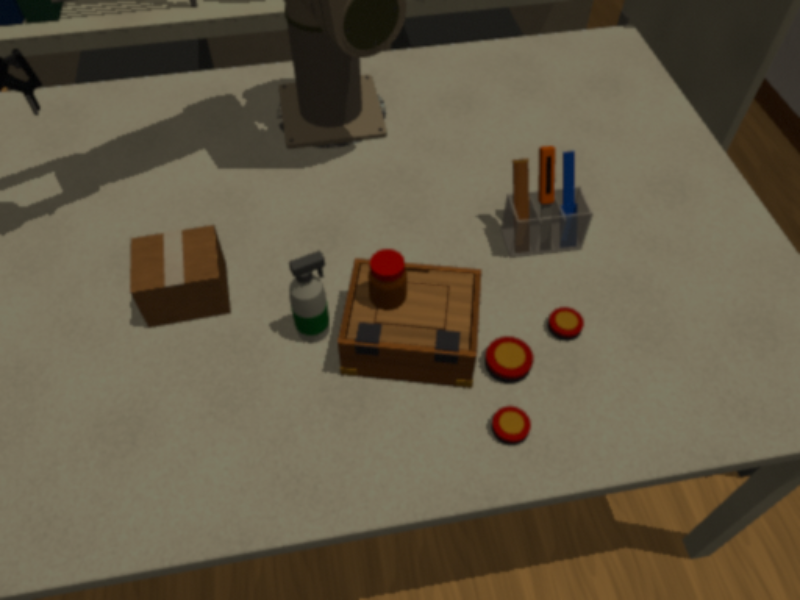

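View pics/t.png

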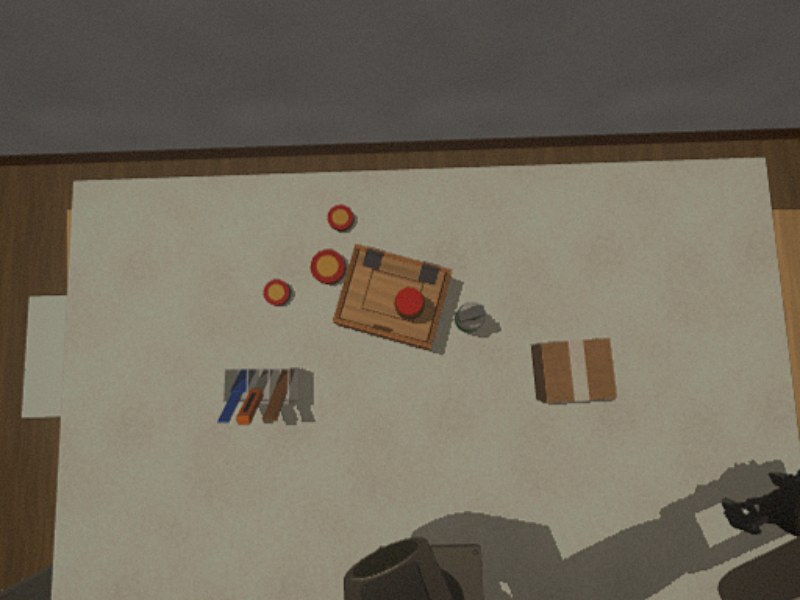

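The scene view shows the robot at the top, the chest with its jar (scene 388,280 / top 409,303), and the spray bottle at top 470,317. The large tin beside the chest is at top 328,267, with two small look-alikes at 340,218 and 277,292. In the caddy, blue shoe horn is at 233,395, the orange opener in the middle at 250,405 and the brown rule at 276,395. Next I'll measure these.

Run:
```python
from h import *
P=pts('top');b=np.load('top.npz')['p'];S=pts('scene');a=np.load('scene.npz')['p']
k=0.64
hsv=cv2.cvtColor(b,cv2.COLOR_BGR2HSV)
def box(x0,y0,x1,y1):
    m=np.zeros(b.shape[:2],bool);m[int(y0*k):int(y1*k),int(x0*k):int(x1*k)]=1;return m
z=P[...,2]
m=box(380,280,440,330)&(z>165);q=P[m];print('jar top',m.sum(),np.median(q,0),np.ptp(q[:,:2],axis=0),(q.min(0)+q.max(0))/2)
m=box(320,230,465,360)&(z>85)&(z<105);q=P[m][:,:2].astype(np.float32);print('chest',cv2.minAreaRect(q),np.median(z[m]),cv2.boxPoints(cv2.minAreaRect(q)))
m=box(445,290,500,345)&(z>60);q=P[m];print('spray',q.mean(0),q.max(0),q.min(0))
m=box(300,240,350,290)&(z>18);q=P[m];print('tin',(q.min(0)+q.max(0))/2,np.ptp(q,axis=0))
m=box(520,330,630,410)&(z>85);q=P[m][:,:2].astype(np.float32);print('carton',cv2.minAreaRect(q))
m=box(210,355,320,430)
for n,lo,hi in(('orange',(3,150,110),(16,255,255)),('blue',(100,120,60),(125,255,255)),('brown',(5,80,40),(17,200,150))):
    mm=m&(cv2.inRange(hsv,lo,hi)>0)&(z>20);q=P[mm]
    if len(q)>10:
        c=q.mean(0);d=np.linalg.svd(q-c)[2][0];d*=np.sign(d[2]);print(n,len(q),c,d,np.degrees(np.arccos(d[2])),q[q[:,2].argmax()],q[q[:,2].argmin()])
cv2.imwrite('pics/c1.png',np.hstack([cv2.resize(b[225:280,130:210],(400,275),interpolation=2),cv2.resize(b[150:230,205:305],(400,320),interpolation=2)[:275]]))
cr=a[90:165,310:385];cv2.imwrite('pics/c2.png',np.hstack([cv2.resize(cr,(400,400),interpolation=2),cv2.resize(b[225:275,135:205],(400,400),interpolation=2)]))
```

```text
jar top 249 [605.70967144  24.08704184 179.00608705] [50.22434769 50.87527436] [605.08056626  25.01746766 174.47615631]
chest ((621.5624389648438, 34.919227600097656), (262.3518371582031, 171.3817901611328), 72.89691162109375) 94.3688872651324 [[ 501.08325   -65.25472 ]
 [ 664.8861   -115.656715]
 [ 742.0416    135.09317 ]
 [ 578.2388    185.49518 ]]
spray [577.76767775 -92.78597654 139.78866628] [636.56238246 -46.22981694 180.43106349] [ 552.52842923 -125.11666171   63.48318093]
tin [695.3148304  194.88997138  60.13336097] [99.09254154 92.55917005 81.75742917]
carton ((465.3140869140625, -309.42138671875), (120.81553649902344, 141.57325744628906), 2.625365972518921)
orange 78 [408.14501116 342.86603463 150.33029803] [-0.57241788 -0.00533131  0.81994472] 34.92073912299728 [398.52975326 333.05720648 175.52864079] [444.49064284 348.65190145  95.42295846]
blue 131 [421.75272192 385.50403598 102.97572139] [-0.55086168  0.02972455  0.83406706] 33.481180924477584 [389.38795898 387.29614156 154.33717009] [466.0097803  383.55218148  35.48290677]
brown 415 [422.44211428 315.32961335 111.21958322] [-0.44840204  0.245388    0.85948842] 30.740809113118807 [398.52975326 333.05720648 175.52864079] [473.23063879 296.3581495   21.72173596]
```

View pics/c2.png

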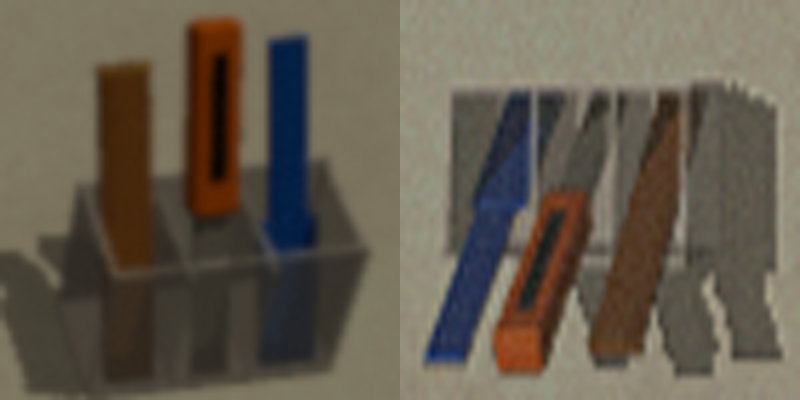

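The opener is confirmed as the orange-handled tool with a black inlay, in the middle compartment between brown rule and blue shoe horn. I'll write a planner helper and go for the jar first.

```bash
cat >> h.py <<'E'
def rot(yaw,lean):  # tool down, tool x at yaw, tool z leaned 'lean' deg forward (towards yaw-90)
    return R.from_euler('xyz',[180,0,yaw],degrees=True)*R.from_rotvec([-lean,0,0],degrees=True)
def plan(p,Rt,step=30,ang=6.5,p0=None,R0=None,show=True):
    s=r.sense(); p0=s['tool_pos'] if p0 is None else p0; R0=R.from_euler('xyz',s['tcp_rot'],degrees=True) if R0 is None else R0
    w=(R0.inv()*Rt).as_rotvec(degrees=True); d=R0.inv().apply(np.array(p)-p0)
    N=max(1,int(np.ceil(max(np.linalg.norm(d)/step,np.linalg.norm(w)/ang))))
    A=sum(R.from_rotvec(w/N*i,degrees=True).as_matrix() for i in range(N)); t=np.linalg.solve(A,d)
    if show: print(N,'rows',np.round(t/1000,5).tolist(),np.round(w/N,3).tolist())
    return p,Rt
E
python3 -m handwheel '[[0.0279,-0.0181,0,0,0,0,0.085],[0.0279,-0.0181,0,0,0,0,0.085],[0.0279,-0.0181,0,0,0,0,0.085],[0.0279,-0.0181,0,0,0,0,0.085],[0.0279,-0.0181,0,0,0,0,0.085],[0.0279,-0.0181,0,0,0,0,0.085],[0.0279,-0.0181,0,0,0,0,0.085],[0.0279,-0.0181,0,0,0,0,0.085]]'
python3 -m handwheel '[[0.0279,-0.0181,0,0,0,0,0.085],[0.0279,-0.0181,0,0,0,0,0.085],[0.0279,-0.0181,0,0,0,0,0.085],[0.0279,-0.0181,0,0,0,0,0.085],[0.0279,-0.0181,0,0,0,0,0.085],[0.0279,-0.0181,0,0,0,0,0.085],[0.0279,-0.0181,0,0,0,0,0.085],[0.0279,-0.0181,0,0,0,0,0.085]]'
python3 -m handwheel '[[0.0279,-0.0181,0,0,0,0,0.085],[0.0279,-0.0181,0,0,0,0,0.085],[0.0279,-0.0181,0,0,0,0,0.085],[0.0279,-0.0181,0,0,0,0,0.085],[0,0,0,0,0,0,0.085],[0,0,0,0,0,0,0.085]]'
python3 - <<'E'
from h import *
snap('wrist');P=pts('wrist');z=P[...,2]
m=(z>165)&(z<190);q=P[m];print('jar',m.sum(),(np.nanmin(q,0)+np.nanmax(q,0))/2,np.ptp(q,axis=0))
print(r.sense()['joint_pos'])
plan([605,25,150],rot(25.5,0))
E
```

```text
time: 0.77
tool_pos: [397.7, -313.2, 249.9]
tcp_rot: [-180.0, 0.0, 25.5]
ft_force: [0.1, 0.3, 0.3]
finger_gap: 85.0
grip_force: 0.0
time: 1.43
tool_pos: [536.9, -86.4, 249.9]
tcp_rot: [-180.0, 0.0, 25.5]
ft_force: [0.1, 0.1, -0.1]
finger_gap: 85.1
grip_force: 0.0
time: 1.93
tool_pos: [606.2, 27.0, 249.2]
tcp_rot: [-180.0, 0.1, 25.7]
ft_force: [0.1, -0.8, -1.1]
finger_gap: 85.1
grip_force: 0.0
jar 4703 [598.79996049 -33.91918702 173.59525629] [ 69.50975813 165.92414509  16.81219443]
[-2.39737193e+00  8.55778974e+00  8.41663634e+01 -2.15951217e-02
  8.73651806e+01  6.20316064e+01]
4 rows [-0.00025, 8e-05, 0.02486] [-0.006, 0.022, 0.018]
```

```bash
python3 - <<'E'
from h import *
P=pts('wrist');z=P[...,2]
m=(z>172)&(z<190)&(P[...,1]>-20);q=P[m];print('jar',m.sum(),(np.nanmin(q,0)+np.nanmax(q,0))/2,np.ptp(q,axis=0))
E
python3 -m handwheel '[[0,0,0.025,0,0,0,0.085],[0,0,0.025,0,0,0,0.085],[0,0,0.025,0,0,0,0.085],[0,0,0.025,0,0,0,0.085],[0,0,0,0,0,0,0.085]]'
python3 -m handwheel '[[0,0,0,0,0,0,0.05],[0,0,0,0,0,0,0.05],[0,0,0,0,0,0,0.05],[0,0,0,0,0,0,0.05],[0,0,0,0,0,0,0.05],[0,0,0,0,0,0,0.05]]' 35
```

```text
jar 4328 [607.02396936  22.88479741 177.00277827] [52.8260124  52.16157164  9.99715048]
time: 2.4
tool_pos: [601.9, 24.0, 144.0]
tcp_rot: [-179.8, 0.5, 25.4]
ft_force: [-1.4, 0.3, -1.2]
finger_gap: 84.9
grip_force: 0.0
time: 2.9
tool_pos: [607.6, 24.9, 153.0]
tcp_rot: [179.9, -0.2, 25.5]
ft_force: [-1.1, -2.0, 6.6]
finger_gap: 58.3
grip_force: 38.7
```

```bash
python3 -m handwheel '[[0,0,-0.01,0,0,0,0.05],[0,0,-0.025,0,0,0,0.05],[0,0,-0.025,0,0,0,0.05],[0,0,-0.025,0,0,0,0.05],[0,0,-0.025,0,0,0,0.05],[0,0,-0.005,0,0,0,0.05]]'
python3 -m handwheel '[[-0.004,0.0135,0,0,0,0,0.05],[-0.008,0.0267,0,0,0,0,0.05],[-0.008,0.0267,0,0,0,0,0.05],[-0.008,0.0267,0,0,0,0,0.05],[-0.008,0.0267,0,0,0,0,0.05],[-0.008,0.0267,0,0,0,0,0.05],[-0.008,0.0267,0,0,0,0,0.05],[-0.008,0.0267,0,0,0,0,0.05]]'
python3 -m handwheel '[[-0.008,0.0267,0,0,0,0,0.05],[-0.008,0.0267,0,0,0,0,0.05],[-0.004,0.0135,0,0,0,0,0.05],[0,0,0.02,0,0,0,0.05],[0,0,0.03,0,0,0,0.05],[0,0,0.03,0,0,0,0.05],[0,0,0.03,0,0,0,0.05],[0,0,0.03,0,0,0,0.05]]'
python3 -m handwheel '[[0,0,0.03,0,0,0,0.05],[0,0,0.02,0,0,0,0.05],[0,0,0.01,0,0,0,0.05],[0,0,0.004,0,0,0,0.05],[0,0,0,0,0,0,0.05],[0,0,0,0,0,0,0.05]]'
```

```text
time: 3.4
tool_pos: [608.1, 25.3, 271.6]
tcp_rot: [179.8, -0.4, 25.5]
ft_force: [1.3, -0.7, -1.2]
finger_gap: 57.9
grip_force: 38.6
time: 4.07
tool_pos: [637.3, -183.3, 262.8]
tcp_rot: [-179.9, 0.1, 25.5]
ft_force: [-0.0, 0.4, -2.2]
finger_gap: 58.0
grip_force: 38.5
time: 4.73
tool_pos: [647.8, -250.2, 122.1]
tcp_rot: [-179.9, 0.1, 25.5]
ft_force: [0.5, 0.2, -3.1]
finger_gap: 58.2
grip_force: 38.6
time: 5.23
tool_pos: [649.4, -250.7, 62.0]
tcp_rot: [179.9, -0.0, 25.5]
ft_force: [-0.0, -0.3, -1.4]
finger_gap: 57.8
grip_force: 39.1
```

```bash
python3 -m handwheel '[[0,0,0.001,0,0,0,0.05],[0,0,0.001,0,0,0,0.05],[0,0,0.001,0,0,0,0.05],[0,0,0,0,0,0,0.05]]'
python3 -m handwheel '[[0,0,0.001,0,0,0,0.05],[0,0,0.001,0,0,0,0.05],[0,0,0,0,0,0,0.05]]'
```

```text
time: 5.57
tool_pos: [649.1, -250.5, 58.6]
tcp_rot: [180.0, -0.0, 25.5]
ft_force: [0.1, -0.5, -2.7]
finger_gap: 58.0
grip_force: 39.1
time: 5.82
tool_pos: [649.4, -250.6, 57.9]
tcp_rot: [180.0, -0.0, 25.5]
ft_force: [-3.7, 1.0, 7.6]
finger_gap: 58.3
grip_force: 39.9
```

```bash
python3 -m handwheel '[[0,0,0,0,0,0,0.085],[0,0,0,0,0,0,0.085],[0,0,0,0,0,0,0.085],[0,0,0,0,0,0,0.085],[0,0,-0.02,0,0,0,0.085],[0,0,-0.03,0,0,0,0.085],[0,0,-0.03,0,0,0,0.085],[0,0,-0.03,0,0,0,0.085]]'
python3 -m handwheel '[[0,0,-0.035,0,0,0,0.085],[0,0,-0.035,0,0,0,0.085],[0,0,-0.035,0,0,0,0.085],[0,0,-0.035,0,0,0,0.085],[0,0,0,0,0,0,0.085]]'
python3 - <<'E'
from h import *
snap('top');P=pts('top');z=P[...,2];b=np.load('top.npz')['p']
m=(z>70)&(z<95)&(abs(P[...,0]-650)<60)&(abs(P[...,1]+250)<60);q=P[m];print('jar',m.sum(),np.median(q,0))
# chest: restricted
m=(z>90)&(z<99)&(P[...,0]>500)&(P[...,1]>-85)&(P[...,1]<200);m&=~((P[...,1]<-50)&(P[...,0]<605)&(P[...,0]>560))
m=cv2.morphologyEx(m.astype(np.uint8),cv2.MORPH_OPEN,np.ones((3,3)))>0
rc=cv2.minAreaRect(P[m][:,:2].astype(np.float32));print(rc,cv2.boxPoints(rc))
print(r.calibration('wrist'))
plan([540,30,300],rot(73,0))
E
```

```text
time: 6.48
tool_pos: [648.6, -250.3, 167.0]
tcp_rot: [-180.0, 0.0, 25.5]
ft_force: [0.4, 0.2, 0.1]
finger_gap: 85.2
grip_force: 0.0
time: 6.9
tool_pos: [651.4, -251.6, 316.9]
tcp_rot: [179.4, -0.5, 25.5]
ft_force: [1.4, -1.5, 3.1]
finger_gap: 85.2
grip_force: 0.0
jar 168 [ 644.09883546 -243.13644071   83.87615267]
((905.5542602539062, 54.01959228515625), (234.80711364746094, 768.207763671875), 87.9068374633789) [[ 517.4186    -49.27645 ]
 [1285.1138    -77.334816]
 [1293.69      157.31564 ]
 [ 525.99475   185.374   ]]
{'vfov': 64.55656945141823, 'cx': 256.66223274956263, 'cy': 190.42279038895927, 'tool_from_camera': array([[ 5.56777267e-04, -9.45840316e-01, -3.24631769e-01,
         8.34415427e+01],
       [ 9.99999785e-01,  4.14618862e-04,  5.07078875e-04,
         8.77896494e-01],
       [-3.45017189e-04, -3.24631982e-01,  9.45840344e-01,
        -1.23774593e+02],
       [ 0.00000000e+00,  0.00000000e+00,  0.00000000e+00,
         1.00000000e+00]])}
11 rows [0.01221, -0.02553, 0.00111] [0.054, -0.015, -4.32]
```

Run:
```python
from h import *
plan([570,75,300],rot(73,0),step=33)
P=pts('top');print(P[int(329*.64),int(382*.64)])
```

```text
11 rows [0.0172, -0.02634, 0.00112] [0.054, -0.015, -4.32]
[566.11450398  89.08357232   5.05353497]
```

```bash
python3 -m handwheel '[[0.0172,-0.0263,0.0011,0,0,-4.32,0.085],[0.0172,-0.0263,0.0011,0,0,-4.32,0.085],[0.0172,-0.0263,0.0011,0,0,-4.32,0.085],[0.0172,-0.0263,0.0011,0,0,-4.32,0.085],[0.0172,-0.0263,0.0011,0,0,-4.32,0.085],[0.0172,-0.0263,0.0011,0,0,-4.32,0.085],[0.0172,-0.0263,0.0011,0,0,-4.32,0.085],[0.0172,-0.0263,0.0011,0,0,-4.32,0.085]]'
python3 -m handwheel '[[0.0172,-0.0263,0.0011,0,0,-4.32,0.085],[0.0172,-0.0263,0.0011,0,0,-4.32,0.085],[0.0172,-0.0263,0.0011,0,0,-4.32,0.085],[0,0,0,0,0,0,0.085],[0,0,0,0,0,0,0.085],[0,0,0,0,0,0,0.085]]'
python3 - <<'E'
from h import *
a,_=snap('wrist');cv2.imwrite('pics/w1.png',cv2.resize(a,(800,600),interpolation=2))
P=pts('wrist');z=P[...,2]
m=(z>88)&(z<101)
q=P[m][:,:2].astype(np.float32);rc=cv2.minAreaRect(q);print(rc,cv2.boxPoints(rc),np.median(z[m]))
E
```

```text
time: 7.62
tool_pos: [616.1, -3.3, 295.9]
tcp_rot: [-179.9, 0.0, 60.3]
ft_force: [-0.5, -0.7, -0.3]
finger_gap: 84.7
grip_force: 0.0
time: 8.12
tool_pos: [568.1, 75.5, 293.6]
tcp_rot: [-180.0, 0.0, 73.0]
ft_force: [-0.0, 0.6, -0.2]
finger_gap: 84.5
grip_force: 0.0
((606.0173950195312, 123.57510375976562), (259.58502197265625, 426.9295349121094), 19.37110137939453) [[ 412.76926   281.90533 ]
 [ 554.3756   -120.85571 ]
 [ 799.2655    -34.755127]
 [ 657.6592    368.00592 ]] 95.48598650807921
```

View pics/w1.png

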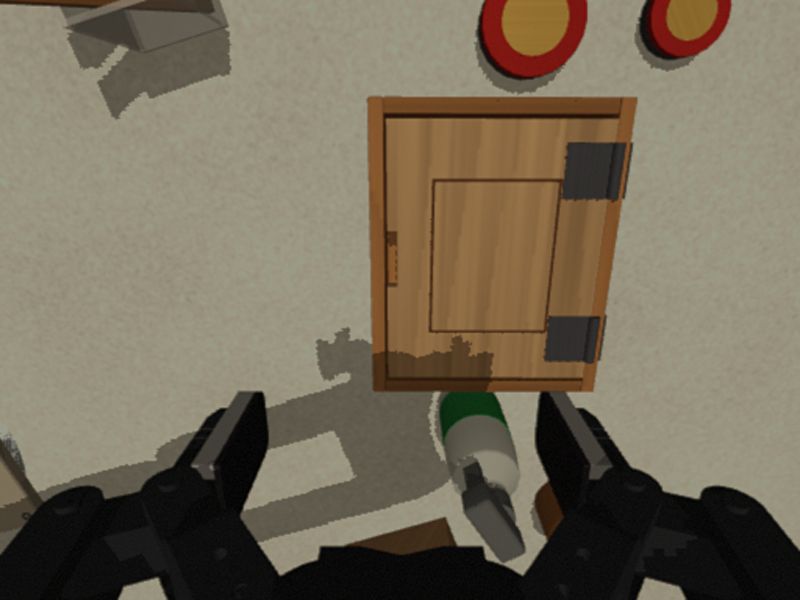

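The wrist view shows the shut lid; the notch spans u 386–397, v 231–286 (in the 800x600 picture), with outer rim corners at (368,97), (374,390), (637,97) and (594,390).

```bash
cat >> h.py <<'E'
def ray(uv,z0,n='wrist'):
    z=np.load(f'{n}.npz');c=r.calibration(n);f=192/np.tan(np.radians(c['vfov']/2))
    d=np.array([(uv[0]-c['cx'])/f,(uv[1]-c['cy'])/f,1.])
    T=np.array(c['tool_from_camera']);Q=R.from_euler('xyz',z['tr'],degrees=True).as_matrix()
    o=Q@T[:3,3]+z['tp'];d=Q@T[:3,:3]@d
    return o+d*(z0-o[2])/d[2]
E
python3 - <<'E'
from h import *
k=.64
for n,p in dict(FL=(368.5,97.5),FR=(374.5,390),RL=(637,97.5),RR=(594.5,390),nA=(386,231),nB=(387,286),nC=(397,231),nD=(397.5,286)).items():
    print(n,ray(((p[0]+.5)*k-.5,(p[1]+.5)*k-.5),95).round(1))
FL,FR,RL,RR=[ray((p[0]*k,p[1]*k),95) for p in((368.5,97.5),(374.5,390),(637,97.5),(594.5,390))]
print(np.linalg.norm(FL-FR),np.linalg.norm(RL-RR),np.linalg.norm(FL-RL),np.linalg.norm(FR-RR))
for e in(FL-FR,RL-RR):print(np.degrees(np.arctan2(e[1],e[0]))-90)
for e in(RL-FL,RR-FR):print(np.degrees(np.arctan2(e[1],e[0])))
print((FL+FR+RL+RR)/4,(FL+FR)/2)
P=pts('wrist');z=P[...,2];u,v=np.meshgrid(np.arange(512),np.arange(384))
m=(z>93)&(z<97.5)&(u>225)&(u<410)&(v>55)&(v<252)&((P[...,1]>-45))
rc=cv2.minAreaRect(P[m][:,:2].astype(np.float32));print(rc,np.median(z[m]))
E
```

```text
FL [579.4 181.7  95. ]
FR [518.7 -17.   95. ]
RL [740.3 132.5  95. ]
RR [680.5 -66.4  95. ]
nA [564.4  98.   95. ]
nB [553.2  60.2  95. ]
nC [571.6  95.8  95. ]
nD [560.3  58.   95. ]
207.8115234416478 207.7828861678578 168.272444614645 169.19530324454482
-16.982888226104166
-16.728411984461204
-16.97924671511344
-16.968874933480663
[629.89665991  57.44191791  95.        ] [549.20499223  82.07187449  95.        ]
((629.5104370117188, 57.17820739746094), (209.7379150390625, 171.7617950439453), 72.91910552978516) 95.48783935235305
```

Run:
```python
from h import *
plan([345,340,240],rot(90,30),step=30)
```

```text
12 rows [0.01875, -0.02274, -0.00066] [-2.483, 0.374, -1.388]
```

```bash
python3 -m handwheel '[[0.0188,-0.0227,-0.0007,-2.48,0.37,-1.39,0.085],[0.0188,-0.0227,-0.0007,-2.48,0.37,-1.39,0.085],[0.0188,-0.0227,-0.0007,-2.48,0.37,-1.39,0.085],[0.0188,-0.0227,-0.0007,-2.48,0.37,-1.39,0.085],[0.0188,-0.0227,-0.0007,-2.48,0.37,-1.39,0.085],[0.0188,-0.0227,-0.0007,-2.48,0.37,-1.39,0.085],[0.0188,-0.0227,-0.0007,-2.48,0.37,-1.39,0.085],[0.0188,-0.0227,-0.0007,-2.48,0.37,-1.39,0.085]]'
python3 -m handwheel '[[0.0188,-0.0227,-0.0007,-2.48,0.37,-1.39,0.085],[0.0188,-0.0227,-0.0007,-2.48,0.37,-1.39,0.085],[0.0188,-0.0227,-0.0007,-2.48,0.37,-1.39,0.085],[0.0188,-0.0227,-0.0007,-2.48,0.37,-1.39,0.085],[0,0,0,0,0,0,0.085],[0,0,0,0,0,0,0.085],[0,0,0,0,0,0,0.085]]'
python3 - <<'E'
from h import *
print(r.sense()['joint_pos'].round(1))
a,_=snap('wrist');cv2.imwrite('pics/w2.png',cv2.resize(a,(800,600),interpolation=2))
P=pts('wrist');hsv=cv2.cvtColor(a,cv2.COLOR_BGR2HSV);z=P[...,2]
for n,lo,hi in(('orange',(3,170,110),(14,255,255)),('blue',(100,150,50),(125,255,255))):
    m=(cv2.inRange(hsv,lo,hi)>0)&(z>10)&(z<200);q=P[m];print(n,len(q))
    if len(q)>20:
        c=q.mean(0);d=np.linalg.svd(q-c)[2];print(c.round(1),d.round(3).tolist(),(q-c)@d[0]@np.ones(1) if 0 else np.ptp((q-c)@d.T,axis=0).round(1),q.min(0).round(1),q.max(0).round(1))
E
```

```text
time: 8.83
tool_pos: [424.6, 260.5, 274.6]
tcp_rot: [159.8, -1.1, 84.3]
ft_force: [-0.2, 1.4, -0.7]
finger_gap: 85.1
grip_force: 0.0
time: 9.42
tool_pos: [345.7, 340.6, 241.5]
tcp_rot: [150.0, 0.0, 90.0]
ft_force: [0.5, -0.9, 1.1]
finger_gap: 84.9
grip_force: 0.0
[ 55.4 -27.1 121.7 -26.1  69.4  61.2]
orange 1308
[493.4 273.  124.9] [[-0.81, 0.486, 0.33], [0.441, 0.874, -0.205], [0.388, 0.021, 0.921]] [510.3 338.7 107.1] [383.9  36.5  19.9] [847.2 353.9 174.2]
blue 426
[413.9 385.9 115.1] [[-0.56, 0.029, 0.828], [0.025, 1.0, -0.018], [-0.828, 0.011, -0.561]] [153.1  30.6   3.6] [387.  368.8  26. ] [473.5 399.4 152.9]
```

View pics/w2.png

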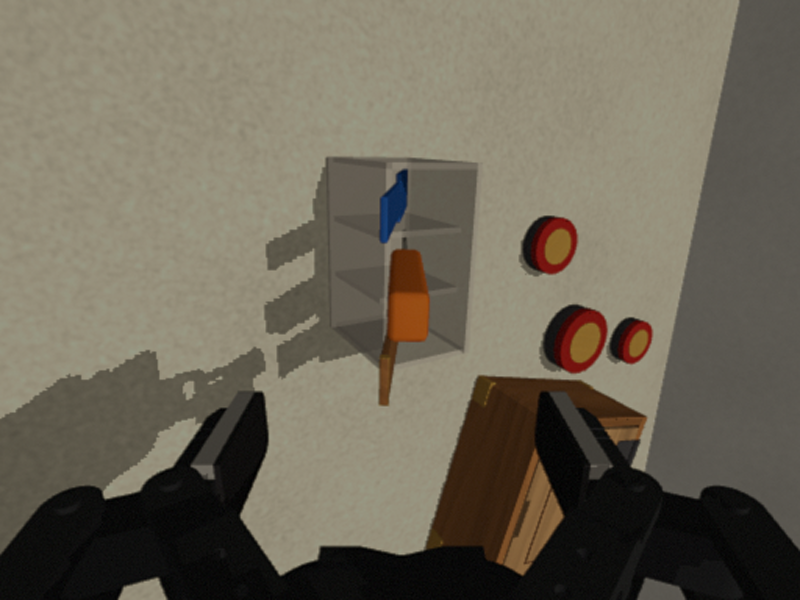

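The wrist view shows the orange handle's end face at about (388–428, 291–341), the handle's side running up to (405,250), blue shoe horn at (395,205) and rule at (387,375).

Run:
```python
from h import *
P=pts('wrist');a=np.load('wrist.npz')['p'];hsv=cv2.cvtColor(a,cv2.COLOR_BGR2HSV);z=P[...,2]
u,v=np.meshgrid(np.arange(512),np.arange(384))
m=(cv2.inRange(hsv,(3,170,60),(14,255,255))>0)&(u>246)&(u<277)&(v>158)&(v<220)
q=P[m];print(len(q),q.min(0).round(1),q.max(0).round(1))
# end face: v rows 188..216 ; side: rows 162..184
e=P[190:214,254:270].reshape(-1,3);e=e[~np.isnan(e).any(1)]
c=np.median(e,0);n=np.linalg.svd(e-e.mean(0))[2][2];print('end',c.round(1),n.round(3),e.min(0),e.max(0))
s=P[165:183,256:264].reshape(-1,3);sc=np.median(s,0);n2=np.linalg.svd(s-s.mean(0))[2][2];print('side',sc.round(1),n2.round(3))
# side region edges: axis by projecting all handle points
qs=q[q[:,2]<np.percentile(q[:,2],100)]
d=np.linalg.svd(q-q.mean(0))[2];print(d.round(3).tolist(),np.ptp((q-q.mean(0))@d.T,axis=0))
# profile of side points: for bins along axis dir
ax=np.array([-.5,0,.866]);pp=np.array([.866,0,.5])
for lo in range(-260,-120,0) if 0 else []:pass
t=q@ax;w=q@pp
for b in np.arange(t.min(),t.max(),12):
    k=(t>=b)&(t<b+12);print(round(b,1),k.sum(),w[k].min().round(1),w[k].max().round(1),q[k][:,1].min().round(1),q[k][:,1].max().round(1))
for p in((329,157),(477,163),(464,352),(378,365),(331,327)):print(p,ray((p[0]*.64,p[1]*.64),95).round(1))
for p in ((388,292),(427,292),(428,340),(391,340)): print(P[int(p[1]*.64),int(p[0]*.64)].round(1))
```

```text
1375 [nan nan nan] [nan nan nan]
end [391.3 343.4 170.2] [ 0.487 -0.025 -0.873] [386.00830991 333.44960981 166.48661655] [396.85125707 352.3566844  174.19767981]Traceback (most recent call last):
  File "<stdin>", line 9, in <module>
    u, s, vh = gufunc(a, signature=signature)
               ~~~~~~^^^^^^^^^^^^^^^^^^^^^^^^
    raise LinAlgError("SVD did not converge")
numpy.linalg.LinAlgError: SVD did not converge
```

Run:
```python
from h import *
for p in((329,157),(477,163),(464,352),(331,327)):print(p,ray((p[0]*.64,p[1]*.64),95).round(1))
n=np.array([-.487,.025,.873]);e=np.array([391.3,343.4,170.2])
print(e-190*n)
print(rot(87,29.2).apply([0,0,-1]))
plan(e-42*n+60*n,rot(87,29.2),step=25)
plan(e-42*n,rot(87,29.2),step=20,p0=e+18*n,R0=rot(87,29.2))
```

```text
(329, 157) [385.  411.7  95. ]
(477, 163) [487.6 405.9  95. ]
(464, 352) [484.5 270.9  95. ]
(331, 327) [381.2 312.2  95. ]
[483.83 338.65   4.33]
[-0.48719106  0.0255326   0.87292208]
3 rows [0.0014, 0.00122, 0.02218] [0.263, -0.484, 0.854]
3 rows [1e-05, -0.0, 0.02] [0.0, 0.0, 0.0]
```

```bash
python3 -m handwheel '[[0.0014,0.0012,0.0222,0.26,-0.48,0.85,0.085],[0.0014,0.0012,0.0222,0.26,-0.48,0.85,0.085],[0.0014,0.0012,0.0222,0.26,-0.48,0.85,0.085],[0,0,0.02,0,0,0,0.085],[0,0,0.02,0,0,0,0.085],[0,0,0.02,0,0,0,0.085],[0,0,0,0,0,0,0.085],[0,0,0,0,0,0,0.085]]'
python3 -m handwheel '[[0,0,0,0,0,0,0.01],[0,0,0,0,0,0,0.01],[0,0,0,0,0,0,0.01],[0,0,0,0,0,0,0.01],[0,0,0,0,0,0,0.01],[0,0,0,0,0,0,0.01],[0,0,0,0,0,0,0.01],[0,0,0,0,0,0,0.01]]' 80
```

```text
time: 10.13
tool_pos: [411.8, 340.9, 132.3]
tcp_rot: [150.9, 0.1, 86.9]
ft_force: [0.7, 0.3, 0.5]
finger_gap: 85.4
grip_force: 0.0
time: 10.8
tool_pos: [410.9, 343.6, 133.9]
tcp_rot: [150.7, -0.0, 87.2]
ft_force: [-1.3, -0.8, 5.6]
finger_gap: 19.2
grip_force: 78.1
```

```bash
python3 -m handwheel '[[0,0,-0.01,0,0,0,0.01],[0,0,-0.02,0,0,0,0.01],[0,0,-0.025,0,0,0,0.01],[0,0,-0.025,0,0,0,0.01],[0,0,-0.025,0,0,0,0.01],[0,0,-0.025,0,0,0,0.01],[0,0,-0.015,0,0,0,0.01],[0,0,0,0,0,0,0.01]]' 100
python3 - <<'E'
from h import *
ex=np.array([.9566,-.2915,0]);C=np.array([629.7,57.4,0])
plan([390,300,330],rot(80,0),step=25)
q=C-73.5*ex;print('rim blade',q)
plan(q+[0,0,95+148+40],rot(73.05,0),step=28,p0=np.array([390,300,330.]),R0=rot(80,0))
E
```

```text
time: 11.47
tool_pos: [339.3, 348.1, 262.7]
tcp_rot: [150.7, -0.2, 87.2]
ft_force: [0.6, 0.3, -0.9]
finger_gap: 18.6
grip_force: 100.1
5 rows [-0.00839, 0.01477, -0.00965] [5.853, -0.417, 1.402]
rim blade [559.3899   78.82525   0.     ]
11 rows [-0.01608, 0.01958, 0.00427] [0.0, -0.0, 0.632]
```

```bash
python3 -m handwheel '[[-0.0084,0.0148,-0.0097,5.85,-0.42,1.4,0.01],[-0.0084,0.0148,-0.0097,5.85,-0.42,1.4,0.01],[-0.0084,0.0148,-0.0097,5.85,-0.42,1.4,0.01],[-0.0084,0.0148,-0.0097,5.85,-0.42,1.4,0.01],[-0.0084,0.0148,-0.0097,5.85,-0.42,1.4,0.01],[-0.0161,0.0196,0.0043,0,0,0.63,0.01],[-0.0161,0.0196,0.0043,0,0,0.63,0.01],[-0.0161,0.0196,0.0043,0,0,0.63,0.01]]'
python3 -m handwheel '[[-0.0161,0.0196,0.0043,0,0,0.63,0.01],[-0.0161,0.0196,0.0043,0,0,0.63,0.01],[-0.0161,0.0196,0.0043,0,0,0.63,0.01],[-0.0161,0.0196,0.0043,0,0,0.63,0.01],[-0.0161,0.0196,0.0043,0,0,0.63,0.01],[-0.0161,0.0196,0.0043,0,0,0.63,0.01],[-0.0161,0.0196,0.0043,0,0,0.63,0.01],[-0.0161,0.0196,0.0043,0,0,0.63,0.01]]'
python3 -m handwheel '[[0,0,0,0,0,0,0.01],[0,0,0,0,0,0,0.01],[0,0,0,0,0,0,0.01]]'
python3 - <<'E'
from h import *
a,_=snap('wrist');cv2.imwrite('pics/w3.png',cv2.resize(a[90:330,130:390],(780,720),interpolation=2)[:600])
c=r.calibration('wrist');T=np.linalg.inv(np.array(c['tool_from_camera']));f=192/np.tan(np.radians(c['vfov']/2))
for Lz in(0,48,58,100,148):
    p=T[:3,:3]@np.array([0,0,Lz])+T[:3,3];print(Lz,p[0]/p[2]*f+c['cx'],p[1]/p[2]*f+c['cy'])
print(r.sense()['tool_pos'],r.sense()['tcp_rot'])
E
```

```text
time: 12.13
tool_pos: [440.6, 238.7, 312.0]
tcp_rot: [-179.8, 0.4, 77.9]
ft_force: [-0.3, -0.0, -1.7]
finger_gap: 18.8
grip_force: 100.0
time: 12.8
tool_pos: [560.0, 75.3, 277.8]
tcp_rot: [-179.8, 0.3, 72.9]
ft_force: [0.9, 0.8, -1.7]
finger_gap: 18.9
grip_force: 100.0
time: 13.05
tool_pos: [559.2, 76.9, 278.8]
tcp_rot: [-179.8, 0.3, 73.0]
ft_force: [0.5, -0.2, -1.4]
finger_gap: 19.0
grip_force: 100.0
0 255.6475515389141 271.0002011754824
48 255.88001222171405 226.65802290889914
58 255.91508106011293 219.9685962705786
100 256.0320060575814 197.66500058671465
148 256.1255780468081 179.8160216666078
[559.27045782  77.32853842 279.43489316] [-179.87946225    0.29907112   73.00378004]
```

View pics/w3.png

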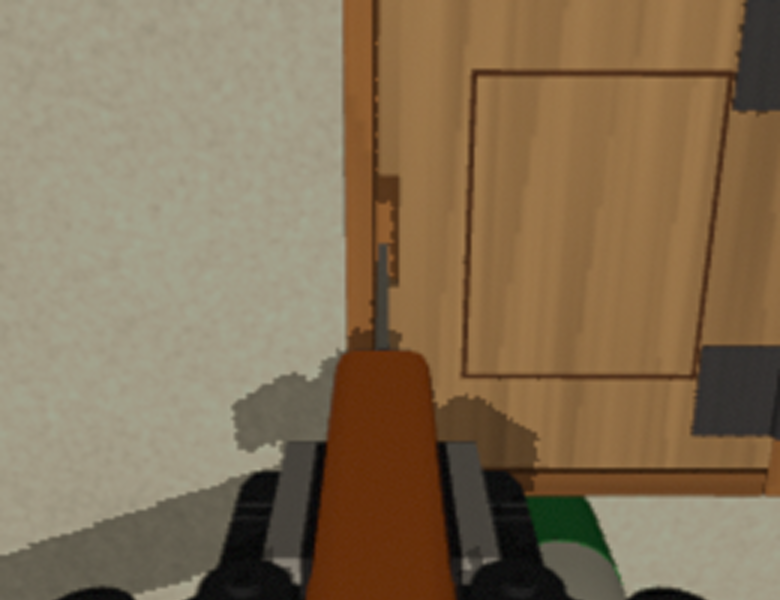

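Blade tip is seen in the crop at (383,244), its notch at u 377–398, v 178–285. That puts the blade about 1.5 mm short of the gap's middle. I'll correct that and descend.

```bash
python3 -m handwheel '[[0.0015,0.0015,0.01,0,0,0,0.01],[0,0,0.01,0,0,0,0.01],[0,0,0.01,0,0,0,0.01],[0,0,0.005,0,0,0,0.01],[0,0,0.005,0,0,0,0.01],[0,0,0.005,0,0,0,0.01],[0,0,0,0,0,0,0.01]]'
python3 -m handwheel '[[0,0,0.005,0,0,0,0.01],[0,0,0.005,0,0,0,0.01],[0,0,0.005,0,0,0,0.01],[0,0,0.004,0,0,0,0.01],[0,0,0,0,0,0,0.01],[0,0,0,0,0,0,0.01]]'
```

```text
time: 13.68
tool_pos: [561.0, 77.7, 234.0]
tcp_rot: [-179.9, 0.3, 73.0]
ft_force: [-0.2, 0.4, -2.9]
finger_gap: 19.0
grip_force: 100.1
time: 14.18
tool_pos: [561.3, 77.5, 216.0]
tcp_rot: [-179.9, 0.3, 73.0]
ft_force: [0.6, -0.2, -0.4]
finger_gap: 18.6
grip_force: 100.1
```

```bash
cat >> h.py <<'E'
C=np.array([629.7,57.4,0]);ex=np.array([.9566,-.2915,0]);ez=np.array([0,0,1.]);ey=np.array([.2915,.9566,0])
def W(x,z,y=0): return C+ex*x+ez*z+ey*y
def rimpose(th,off,L=27):
    t=np.radians(th);u=np.array([-np.sin(t),np.cos(t)]);n=np.array([np.cos(t),np.sin(t)])
    p=np.array([-75,95])+(off-1.2)*n+(148-L)*u
    return W(*p),rot(73,th)
def hinge(p,th,phi):  # rotate pose about hinge lifting by phi deg
    v=np.array(p)-W(75,95); a=R.from_rotvec(ey*phi,degrees=True)
    return W(75,95)+a.apply(v), th-phi
def chest(p): p=np.array(p)-C; return np.array([p@ex,p@ey,p[2]]).round(1)
E
python3 - <<'E'
from h import *
p,Q=plan(*rimpose(25,2.2),ang=4)
p,Q=plan(*rimpose(60,3),ang=2.2,p0=p,R0=Q)
p2,th=hinge(p,60,30);print(chest(p),chest(p2),th)
plan(p2,rot(73,th),ang=2.5,step=15,p0=p,R0=Q)
E
```

```text
7 rows [9e-05, -0.00792, 0.0001] [-3.582, 0.044, 0.007]
16 rows [-0.0, -0.00457, 3e-05] [-2.187, -0.0, 0.0]
[-178.9   -0.   157.1] [-113.8    0.   275.7] 30
12 rows [0.0, 0.01101, -0.00295] [2.5, 0.0, -0.0]
```

```bash
python3 -m handwheel '[[0,-0.0079,0.0001,-3.58,0,0,0.01],[0,-0.0079,0.0001,-3.58,0,0,0.01],[0,-0.0079,0.0001,-3.58,0,0,0.01],[0,-0.0079,0.0001,-3.58,0,0,0.01],[0,-0.0079,0.0001,-3.58,0,0,0.01],[0,-0.0079,0.0001,-3.58,0,0,0.01],[0,-0.0079,0.0001,-3.58,0,0,0.01],[0,0,0,0,0,0,0.01]]' 120
python3 -m handwheel '[[0,-0.0046,0,-2.19,0,0,0.01],[0,-0.0046,0,-2.19,0,0,0.01],[0,-0.0046,0,-2.19,0,0,0.01],[0,-0.0046,0,-2.19,0,0,0.01],[0,0,0,0,0,0,0.01]]'
python3 -c "from h import *;s=r.sense();print(chest(s['tool_pos']),rimpose(33.75,2.4)[0],chest(rimpose(33.75,2.4)[0]))"
```

```text
time: 14.85
tool_pos: [508.1, 93.6, 203.7]
tcp_rot: [154.8, 0.3, 73.1]
ft_force: [1.6, -0.9, -0.5]
finger_gap: 18.8
grip_force: 118.3
time: 15.27
tool_pos: [493.3, 98.3, 195.4]
tcp_rot: [146.3, 0.3, 73.0]
ft_force: [2.4, -1.2, -7.5]
finger_gap: 18.6
grip_force: 118.2
[-142.4   -0.7  195.4] [494.60298392  98.5674474  196.27450737] [-141.2   -0.   196.3]
```

```bash
python3 -m handwheel '[[0,-0.0046,0,-2.19,0,0,0.01],[0,-0.0046,0,-2.19,0,0,0.01],[0,-0.0046,0,-2.19,0,0,0.01],[0,-0.0046,0,-2.19,0,0,0.01],[0,-0.0046,0,-2.19,0,0,0.01],[0,-0.0046,0,-2.19,0,0,0.01],[0,0,0,0,0,0,0.01]]'
python3 -m handwheel '[[0,-0.0046,0,-2.19,0,0,0.01],[0,-0.0046,0,-2.19,0,0,0.01],[0,-0.0046,0,-2.19,0,0,0.01],[0,-0.0046,0,-2.19,0,0,0.01],[0,-0.0046,0,-2.19,0,0,0.01],[0,-0.0046,0,-2.19,0,0,0.01],[0,0,0,0,0,0,0.01]]'
python3 - <<'E'
from h import *
s=r.sense();print(chest(s['tool_pos']),s['tcp_rot'])
a,_=snap('wrist');cv2.imwrite('pics/w4.png',cv2.resize(a,(640,480),interpolation=2))
E
```

```text
time: 15.85
tool_pos: [473.1, 104.2, 177.8]
tcp_rot: [133.2, 0.4, 73.0]
ft_force: [2.8, 0.4, -4.1]
finger_gap: 18.8
grip_force: 118.8
time: 16.43
tool_pos: [481.9, 131.6, 161.1]
tcp_rot: [121.0, 1.6, 71.3]
ft_force: [-3.6, -4.7, -7.5]
finger_gap: 18.6
grip_force: 118.6
[-163.    27.9  161.1] [121.03376189   1.607644    71.33860181]
```

View pics/w4.png

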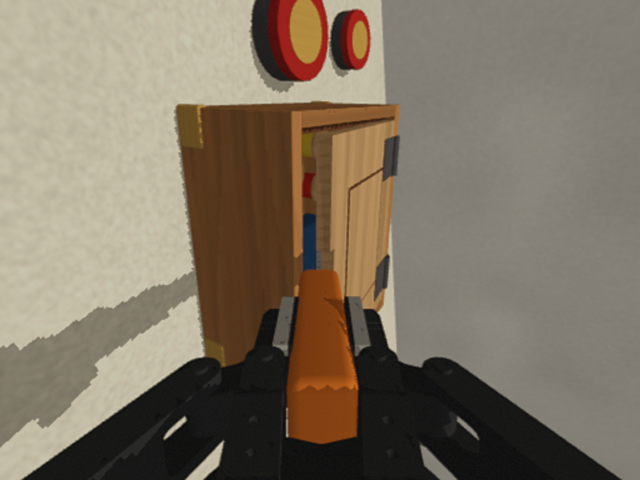

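The lid is already up by an appreciable angle, with the handle running toward the camera. But the tool slid about 28 mm sideways along the chest's y, so I suspect a joint limit and will check.

Run:
```python
from h import *
print(r.sense()['joint_pos'].round(1))
P=pts('wrist');c=P.reshape(-1,3);q=(c-C);x=q@ex;y=q@ey;z=q[:,2]
m=(x>-60)&(x<70)&(abs(y)<95)&(z>96)&(z<200)
# lid: fit in x-z
for lo in range(-60,70,20):
    k=m&(x>lo)&(x<lo+20)&(y>20);print(lo,k.sum(),np.median(z[k]) if k.sum() else None)
```

```text
[ 39.1 -25.4 143.  -71.1  50.7 100. ]
-60 797 110.77337788958141
-40 638 108.66737897862164
-20 524 106.18979038907497
0 434 103.58776667878394
20 361 101.04959402344733
40 306 98.76707760472715
60 110 97.00550964929701
```

Run:
```python
from h import *
s=r.sense();p=s['tool_pos'];Q=R.from_euler('xyz',s['tcp_rot'],degrees=True)
print('tip',chest(p+Q.apply([0,1.2,148])))
a=R.from_rotvec(ey*20,degrees=True)
p2=W(75,95)+a.apply(p-W(75,95));Q2=a*Q
print(chest(p2),(Q2.as_euler('xyz',degrees=True)).round(1));plan(p2,Q2,ang=2.5,step=12)
```

```text
tip [-35.6  22.   86.1]
[-125.8   27.9  238.9] [141.1   2.1  72. ]
9 rows [-0.00018, 0.00928, -0.00238] [2.22, 0.02, -0.089]
```

```bash
python3 -m handwheel '[[0,0.0093,-0.0024,2.22,0,0,0.01],[0,0.0093,-0.0024,2.22,0,0,0.01],[0,0.0093,-0.0024,2.22,0,0,0.01],[0,0.0093,-0.0024,2.22,0,0,0.01],[0,0,0,0,0,0,0.01]]'
cat >> h.py <<'E'
def lid():
    snap('wrist');P=pts('wrist');c=P.reshape(-1,3);q=(c-C);x=q@ex;y=q@ey;z=q[:,2]
    m=(x>-70)&(x<100)&(y>35)&(y<92)&(z>97)&(z<300)
    if m.sum()<50: print('lid pts',m.sum());return
    ang=np.degrees(np.arctan2(z[m]-95,75-x[m]));rr=np.hypot(z[m]-95,75-x[m]);k=(rr>40)&(rr<146);print('lid deg',np.percentile(ang[k],[10,50,90]).round(1),k.sum())
def st():
    s=r.sense();p=s['tool_pos'];Q=R.from_euler('xyz',s['tcp_rot'],degrees=True)
    print('tcp',chest(p),'tip',chest(p+Q.apply([0,1.2,148])),'up',(Q.apply([0,0,-1])@np.array([ex,ey,ez]).T).round(3),'j',s['joint_pos'].round(1),'F',s['ft_force'].round(1),s['time'])
E
python3 -c "
from h import *
lid();st()"
```

```text
time: 16.9
tool_pos: [496.2, 128.2, 202.2]
tcp_rot: [130.0, 1.4, 71.2]
ft_force: [-15.9, -2.1, -1.4]
finger_gap: 18.8
grip_force: 120.3
lid deg [17.9 18.1 18.6] 2283
tcp [-148.5   28.5  201.4] tip [-34.4  22.5 107.3] up [-0.766  0.04   0.642] j [ 32.6 -30.9 136.9 -51.2  51.3  76.1] F [-10.1  -3.3  -0.9] 16.95
```

```bash
python3 -m handwheel '[[0,0.0093,-0.0024,2.22,0,0,0.01],[0,0.0093,-0.0024,2.22,0,0,0.01],[0,0.0093,-0.0024,2.22,0,0,0.01],[0,0.0093,-0.0024,2.22,0,0,0.01],[0,0.0093,-0.0024,2.22,0,0,0.01],[0,0.0093,-0.0024,2.22,0,0,0.01],[0,0,0,0,0,0,0.01]]'
python3 - <<'E'
from h import *
lid();st()
s=r.sense();p=s['tool_pos'];Q=R.from_euler('xyz',s['tcp_rot'],degrees=True)
a=R.from_rotvec(ey*30,degrees=True);print(chest(W(75,95)+a.apply(p-W(75,95))))
plan(W(75,95)+a.apply(p-W(75,95)),a*Q,ang=3,step=15)
E
```

```text
time: 17.53
tool_pos: [524.9, 119.5, 251.9]
tcp_rot: [143.3, 1.5, 71.3]
ft_force: [-11.3, -4.6, 1.7]
finger_gap: 18.6
grip_force: 120.2
lid deg [31.4 31.6 32.1] 2244
tcp [-118.5   28.7  251.4] tip [-29.1  23.  133.6] up [-0.598  0.039  0.801] j [ 22.5 -26.4 122.6 -28.6  58.7  50.3] F [-8.9 -6.   3.2] 17.5833
[-14.4  28.7 327.3]
11 rows [0.0, 0.01154, -0.00265] [2.725, -0.024, -0.105]
```

```bash
python3 -m handwheel '[[0,0.0115,-0.0026,2.72,0,-0.1,0.01],[0,0.0115,-0.0026,2.72,0,-0.1,0.01],[0,0.0115,-0.0026,2.72,0,-0.1,0.01],[0,0.0115,-0.0026,2.72,0,-0.1,0.01],[0,0.0115,-0.0026,2.72,0,-0.1,0.01],[0,0.0115,-0.0026,2.72,0,-0.1,0.01],[0,0.0115,-0.0026,2.72,0,-0.1,0.01],[0,0.0115,-0.0026,2.72,0,-0.1,0.01]]'
python3 -m handwheel '[[0,0.0115,-0.0026,2.72,0,-0.1,0.01],[0,0.0115,-0.0026,2.72,0,-0.1,0.01],[0,0.0115,-0.0026,2.72,0,-0.1,0.01],[0,0,0,0,0,0,0.01]]'
python3 - <<'E'
from h import *
lid();st()
E
```

```text
time: 18.25
tool_pos: [591.7, 98.9, 310.7]
tcp_rot: [165.3, 1.9, 72.3]
ft_force: [-12.6, -7.4, 0.5]
finger_gap: 18.8
grip_force: 119.2
time: 18.58
tool_pos: [624.6, 88.3, 325.8]
tcp_rot: [173.4, 1.9, 72.5]
ft_force: [-8.6, -6.7, 0.8]
finger_gap: 18.5
grip_force: 118.8
lid deg [61.2 61.6 61.9] 2334
tcp [-14.4  28.2 325.5] tip [  4.1  23.1 178.8] up [-0.117  0.035  0.993] j [ 5.8  6.3 79.  -4.4 89.3 23.1] F [-6.4 -8.6 -0.3] 18.6333
```

Run:
```python
from h import *
s=r.sense();p=s['tool_pos'];Q=R.from_euler('xyz',s['tcp_rot'],degrees=True)
plan(p+72*ex,Q,step=10)
```

```text
8 rows [9e-05, 0.00894, 0.00105] [0.0, 0.0, 0.0]
```

```bash
python3 -m handwheel '[[0,0.009,0.001,0,0,0,0.01],[0,0.009,0.001,0,0,0,0.01],[0,0.009,0.001,0,0,0,0.01],[0,0.009,0.001,0,0,0,0.01],[0,0.009,0.001,0,0,0,0.01],[0,0.009,0.001,0,0,0,0.01],[0,0.009,0.001,0,0,0,0.01],[0,0.009,0.001,0,0,0,0.01]]'
python3 -m handwheel '[[0,0,0,0,0,0,0.01],[0,0,0,0,0,0,0.01]]'
python3 - <<'E'
from h import *
st();snap('wrist');P=pts('wrist');q=P.reshape(-1,3)-C;x=q@ex;y=q@ey;z=q[:,2]
m=(x>20)&(x<130)&(y>45)&(y<92)&(z>120)&(z<250)
print(m.sum())
for a in range(120,250,15):
    k=m&(z>=a)&(z<a+15);print(a,k.sum(),np.median(x[k]) if k.sum() else '')
E
```

```text
time: 19.3
tool_pos: [692.5, 70.4, 327.4]
tcp_rot: [173.2, 1.6, 72.7]
ft_force: [-6.8, 3.4, 1.6]
finger_gap: 18.9
grip_force: 118.9
time: 19.47
tool_pos: [693.1, 70.0, 327.1]
tcp_rot: [173.0, 1.7, 72.6]
ft_force: [-3.2, -0.4, -0.0]
finger_gap: 18.6
grip_force: 119.1
tcp [ 57.   30.5 327.1] tip [ 76.2  26.2 180.4] up [-0.121  0.03   0.992] j [ 3.5 16.3 67.6 -4.  90.2 20.6] F [-3.2 -0.4 -0. ] 19.4667
3042
120 148 68.28080845680046
135 165 70.18383603458655
150 177 71.92362515199687
165 226 73.87977866786001
180 258 75.75406374559563
195 297 77.65936476015989
210 360 79.51988281023705
225 408 81.32770082051704
240 1003 86.89774819318009
```

Lid stands at about 97° (1.69 rad). Now I'll bring the opener back to the caddy.

Run:
```python
from h import *
s=r.sense();p=s['tool_pos'];Q=R.from_euler('xyz',s['tcp_rot'],degrees=True)
p1,Q1=plan(p-80*ex+[0,0,30],rot(73,6),step=25)
Qg=R.from_euler('xyz',[150.7,0,87.2],degrees=True);g=np.array([410.9,343.6,133.9]);up=Qg.apply([0,0,-1])
plan(g+170*up+[0,0,60],Qg,step=28,p0=p1,R0=Q1)
```

```text
4 rows [-0.00023, -0.019, -0.00976] [0.253, 0.424, -0.043]
14 rows [0.01416, -0.02311, -0.00574] [-1.656, 0.31, -0.973]
```

```bash
python3 -m handwheel '[[0,-0.019,-0.0098,0.25,0.42,0,0.01],[0,-0.019,-0.0098,0.25,0.42,0,0.01],[0,-0.019,-0.0098,0.25,0.42,0,0.01],[0,-0.019,-0.0098,0.25,0.42,0,0.01],[0.0142,-0.0231,-0.0057,-1.66,0.31,-0.97,0.01],[0.0142,-0.0231,-0.0057,-1.66,0.31,-0.97,0.01],[0.0142,-0.0231,-0.0057,-1.66,0.31,-0.97,0.01],[0.0142,-0.0231,-0.0057,-1.66,0.31,-0.97,0.01]]'
python3 -m handwheel '[[0.0142,-0.0231,-0.0057,-1.66,0.31,-0.97,0.01],[0.0142,-0.0231,-0.0057,-1.66,0.31,-0.97,0.01],[0.0142,-0.0231,-0.0057,-1.66,0.31,-0.97,0.01],[0.0142,-0.0231,-0.0057,-1.66,0.31,-0.97,0.01],[0.0142,-0.0231,-0.0057,-1.66,0.31,-0.97,0.01],[0.0142,-0.0231,-0.0057,-1.66,0.31,-0.97,0.01],[0.0142,-0.0231,-0.0057,-1.66,0.31,-0.97,0.01],[0.0142,-0.0231,-0.0057,-1.66,0.31,-0.97,0.01]]'
python3 -m handwheel '[[0.0142,-0.0231,-0.0057,-1.66,0.31,-0.97,0.01],[0.0142,-0.0231,-0.0057,-1.66,0.31,-0.97,0.01],[0,0,0,0,0,0,0.01],[0,0,0,0,0,0,0.01],[0,0,0,0,0,0,0.01]]'
python3 - <<'E'
from h import *
Qg=R.from_euler('xyz',[150.7,0,87.2],degrees=True);g=np.array([410.9,343.6,133.9]);up=Qg.apply([0,0,-1])
plan(g+170*up,Qg,step=25);print(r.sense()['joint_pos'].round(1))
a,_=snap('wrist');cv2.imwrite('pics/w5.png',cv2.resize(a,(800,600),interpolation=2))
E
```

```text
time: 20.18
tool_pos: [540.1, 175.5, 367.1]
tcp_rot: [167.1, -0.6, 76.9]
ft_force: [0.1, 0.5, -0.5]
finger_gap: 18.7
grip_force: 119.2
time: 20.85
tool_pos: [372.1, 319.5, 352.7]
tcp_rot: [153.8, -0.5, 85.1]
ft_force: [0.2, 0.1, -1.2]
finger_gap: 18.6
grip_force: 119.2
time: 21.27
tool_pos: [329.2, 350.8, 341.7]
tcp_rot: [150.6, -0.0, 87.0]
ft_force: [0.2, -0.9, -2.5]
finger_gap: 18.7
grip_force: 119.0
3 rows [-0.00107, -0.01009, 0.01709] [0.042, 0.024, -0.05]
[ 58.6 -26.9 111.  -25.9  81.8  62.1]
```

View pics/w5.png

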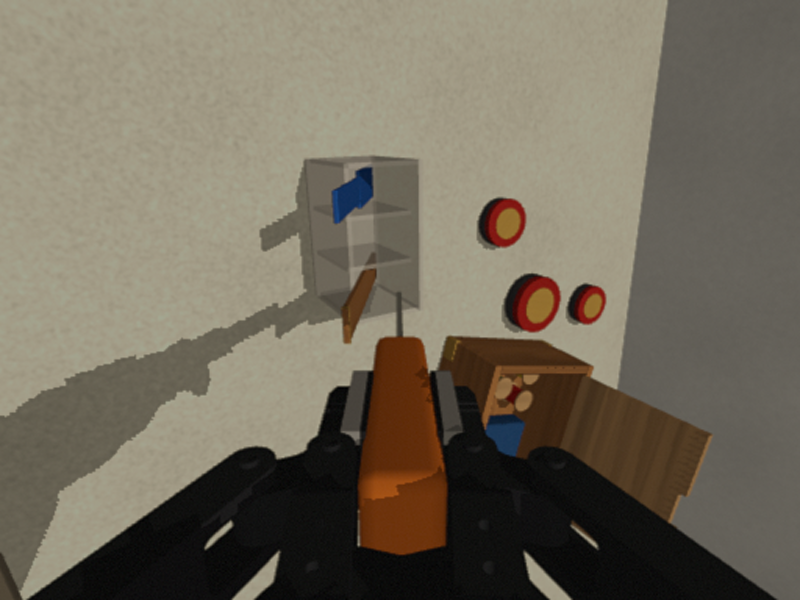

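The picture shows the lid fully open, rule and shoe horn in place, and the blade tip at (399,292). That is lower than before, so the opener has shifted in the grip. I'll measure it in the tool frame.

Run:
```python
from h import *
P=pts('wrist');zf=np.load('wrist.npz');a=zf['p'];hsv=cv2.cvtColor(a,cv2.COLOR_BGR2HSV)
T=R.from_euler('xyz',zf['tr'],degrees=True).inv().apply(P.reshape(-1,3)-zf['tp']).reshape(P.shape)
u,v=np.meshgrid(np.arange(512),np.arange(384))
o=(cv2.inRange(hsv,(3,150,40),(16,255,255))>0)&(u>230)&(u<290)&(v>212)&(abs(T[...,1])<16)
q=T[o];k=abs(q[:,2])<200;q=q[k];print(len(q))
for lo in range(-60,70,10):
    k=(q[:,2]>=lo)&(q[:,2]<lo+10)
    if k.sum()>10:print(lo,k.sum(),np.median(q[k],0).round(1),q[k][:,0].min().round(1))
print('zmax',np.percentile(q[:,2],99.5))
b=T[184:217,250:262].reshape(-1,3);b=b[(abs(b[:,1])<8)&(b[:,2]<160)]
for lo in range(40,160,15):
    k=(b[:,2]>=lo)&(b[:,2]<lo+15)
    if k.sum():print('blade',lo,k.sum(),np.median(b[k],0).round(1))
print(b[:,2].max() if len(b) else '')
```

```text
6303
-60 21 [  9.2   1.9 -54.5] 8.1
-50 1709 [  2.2   0.4 -40.9] -6.2
-40 1623 [ 11.5   1.1 -37.8] -9.4
-30 700 [ 11.5   0.5 -25.2] -9.1
-20 549 [ 10.6   0.5 -15.3] 1.9
-10 414 [ 9.8  0.5 -5.3] 6.9
0 346 [8.9 0.  4.7] 5.8
10 283 [ 8.   0.5 14.9] 4.7
20 229 [ 7.1 -0.  24.6] 4.0
30 198 [ 6.3 -0.1 34.6] 3.2
40 166 [ 5.4 -0.1 44.8] 3.4
50 62 [ 4.8  0.2 52.1] 3.1
zmax 52.300256473624856
blade 40 13 [ 4.9 -0.1 53.4]
blade 55 17 [ 0.7 -0.1 66.3]
blade 70 23 [-0.2 -0.8 76.9]
blade 85 21 [-1.6 -0.9 90.2]
blade 100 15 [ -2.8  -1.  106.9]
blade 115 14 [ -4.2  -1.1 123.4]
blade 130 10 [ -5.5  -1.2 137.7]
blade 145 3 [ -6.2  -1.2 145.6]
145.68581330662303
```

Run:
```python
from h import *
Qg=R.from_euler('xyz',[150.7,0,87.2],degrees=True);up=Qg.apply([0,0,-1]);print(up)
Qt=Qg*R.from_rotvec([0,5.05,0],degrees=True);t=np.array([-16.5,-1.1,147])
print(Qt.apply([.088,0,-.996]))
f=np.array([482,339,8.]);p=f-Qt.apply(t)
p1=p+150*up;print(p,p1,Qt.as_euler('xyz',degrees=True))
plan(p1+[0,0,15],Qt,step=20)
plan(p,Qt,step=20,p0=p1,R0=Qt)
```

```text
[-0.4887982   0.02390622  0.87206927]
[-0.48874025  0.02388882  0.87196462]
[410.84456686 345.98052879 137.50149247] [337.52483741 349.56646181 268.31188333] [150.60480111  -4.40258111  89.67625805]
3 rows [-0.00068, -0.00729, 0.01826] [0.046, 1.721, -0.077]
8 rows [-0.00165, 0.0, 0.01868] [0.0, 0.0, 0.0]
```

```bash
python3 -m handwheel '[[-0.0007,-0.0073,0.0183,0,1.72,0,0.01],[-0.0007,-0.0073,0.0183,0,1.72,0,0.01],[-0.0007,-0.0073,0.0183,0,1.72,0,0.01],[0,0,0,0,0,0,0.01],[0,0,0,0,0,0,0.01]]'
python3 - <<'E'
from h import *
Qg=R.from_euler('xyz',[150.7,0,87.2],degrees=True);up=Qg.apply([0,0,-1])
Qt=Qg*R.from_rotvec([0,5.05,0],degrees=True);t=np.array([-16.5,-1.1,147])
p=np.array([482,339,8.])-Qt.apply(t)
plan(p+80*up,Qt,step=20)
plan(p,Qt,step=20,p0=p+80*up,R0=Qt)
E
```

```text
time: 21.73
tool_pos: [337.8, 347.9, 281.9]
tcp_rot: [150.5, -4.3, 89.3]
ft_force: [-0.3, 0.1, -1.6]
finger_gap: 18.8
grip_force: 119.1
5 rows [-0.00108, -0.0014, 0.01631] [0.017, 0.048, -0.062]
4 rows [-0.00176, 0.0, 0.01992] [0.0, 0.0, 0.0]
```

```bash
python3 -m handwheel '[[-0.0011,-0.0014,0.0163,0,0,0,0.01],[-0.0011,-0.0014,0.0163,0,0,0,0.01],[-0.0011,-0.0014,0.0163,0,0,0,0.01],[-0.0011,-0.0014,0.0163,0,0,0,0.01],[-0.0011,-0.0014,0.0163,0,0,0,0.01],[0,0,0,0,0,0,0.01]]'
python3 -m handwheel '[[-0.0018,0,0.02,0,0,0,0.01],[-0.0018,0,0.02,0,0,0,0.01],[-0.0009,0,0.01,0,0,0,0.01],[-0.0009,0,0.01,0,0,0,0.01],[-0.0009,0,0.01,0,0,0,0.01],[0,0,0,0,0,0,0.01]]'
python3 - <<'E'
from h import *
s=r.sense();Q=R.from_euler('xyz',s['tcp_rot'],degrees=True);print('tip',s['tool_pos']+Q.apply([-16.5,-1.1,147]),Q.apply([.088,0,-.996]))
E
```

```text
time: 22.23
tool_pos: [371.7, 348.7, 206.6]
tcp_rot: [150.6, -4.3, 89.4]
ft_force: [-1.5, -0.8, -2.7]
finger_gap: 18.6
grip_force: 119.1
time: 22.73
tool_pos: [405.6, 347.4, 145.6]
tcp_rot: [150.5, -4.4, 89.5]
ft_force: [1.7, 0.5, -1.6]
finger_gap: 18.6
grip_force: 119.2
tip [476.88121311 340.0927142   16.13077454] [-0.48950242  0.02603011  0.87147566]
```

```bash
python3 -m handwheel '[[-0.0004,0,0.004,0,0,0,0.01],[-0.0004,0,0.004,0,0,0,0.01],[0,0,0,0,0,0,0.01],[0,0,0,0,0,0,0.01]]'
python3 -m handwheel '[[0,0,0,0,0,0,0.03],[0,0,0,0,0,0,0.05],[0,0,0,0,0,0,0.085],[0,0,0,0,0,0,0.085],[0,0,0,0,0,0,0.085],[0,0,0,0,0,0,0.085],[0,0,0,0,0,0,0.085]]' 20
```

```text
time: 23.07
tool_pos: [409.2, 347.6, 139.7]
tcp_rot: [150.5, -4.5, 89.5]
ft_force: [0.4, 0.4, -1.5]
finger_gap: 18.6
grip_force: 119.3
time: 23.65
tool_pos: [409.2, 347.6, 139.6]
tcp_rot: [150.5, -4.5, 89.5]
ft_force: [-0.0, 0.5, -0.3]
finger_gap: 85.0
grip_force: 0.0
```

Released. I'll back off along the tool axis, move clear and verify with the cameras.

```bash
python3 -m handwheel '[[0,0,-0.015,0,0,0,0.085],[0,0,-0.02,0,0,0,0.085],[0,0,-0.025,0,0,0,0.085],[0,0,-0.03,0,0,0,0.085],[0,0,-0.03,0,0,0,0.085],[-0.025,0,-0.01,0,0,0,0.085],[-0.03,0,-0.01,0,0,0,0.085],[0,0,0,0,0,0,0.085]]'
python3 -m handwheel '[[-0.03,0,0,0,0,0,0.085],[-0.03,0,0,0,0,0,0.085],[-0.03,0,0,0,0,0,0.085],[-0.03,0,0,0,0,0,0.085],[0,0,0,0,0,0,0.085],[0,0,0,0,0,0,0.085],[0,0,0,0,0,0,0.085],[0,0,0,0,0,0,0.085]]'
python3 - <<'E'
from h import *
a,_=snap('scene');b,_=snap('top')
cv2.imwrite('pics/f.png',np.hstack([cv2.resize(a[85:270,190:390],(400,370),interpolation=2),cv2.resize(b[110:280,130:330],(400,370),interpolation=2)]))
P=pts('top');hsv=cv2.cvtColor(b,cv2.COLOR_BGR2HSV);z=P[...,2]
m=(cv2.inRange(hsv,(3,150,110),(16,255,255))>0)&(z>80)&(z<200)&(P[...,0]<470)&(P[...,1]>310);q=P[m];print('orange',len(q),q.mean(0),q.max(0))
for n,x,y,h in(('jar',650,-250,85),):
    m=(abs(P[...,0]-x)<60)&(abs(P[...,1]-y)<60)&(z>h-10)&(z<h+12);print(n,m.sum(),np.median(P[m],0))
E
```

```text
time: 24.32
tool_pos: [339.6, 282.0, 260.2]
tcp_rot: [150.2, -4.6, 89.5]
ft_force: [0.4, 0.7, 1.1]
finger_gap: 84.8
grip_force: 0.0
time: 24.98
tool_pos: [367.9, 194.9, 248.3]
tcp_rot: [151.9, -3.0, 88.7]
ft_force: [-0.1, -0.8, -0.1]
finger_gap: 85.4
grip_force: 0.0
orange 94 [409.97216214 345.59892755 148.7191595 ] [444.53953952 357.76195493 173.97771559]
jar 217 [ 648.07275321 -249.02985947   83.83996781]
```

View pics/f.png

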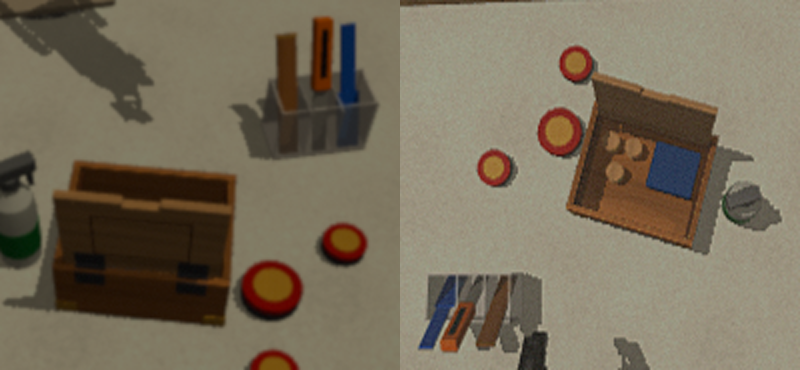

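The final picture shows the opener (orange, 323,55) standing in the caddy between the rule and the shoe horn. The lid is right back, the spray bottle and tin are in place, and the arm is clear.

```bash
python3 -c "from bench import r;print(r.hand_in())"
```

```text
the job is handed in; nothing more can be done
None
```

I've handed the job in at about 25 s of the 70 s, with no verdict returned: the lid is back at about 97° (1.69 rad, 1.6 needed), the opener stands blade down in the caddy between the rule and the shoe horn, the jar is upright on the shelf, and the spray bottle and tin look unmoved.

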